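# Slacken a bench prop's locking collar and press its head down

## Robot

A 6-joint arm with a two-finger parallel gripper is mounted at the origin on the work surface. World frame = base frame: x ahead of the robot, y to its left, z up, the work surface at z = 0. Lengths are in m, angles in rad, forces in N, time in s.
With the tool pointing down it reaches from about 0.35 to 0.775 m from the base axis. Payload 5.5 kg.
Tool frame: the origin (TCP) lies at the very end of the fingers, on their centre line; the grasp point (between the pads) lies 19 mm behind it; z points along the fingers, y is the direction in which the jaws open and shut (so a half turn about z gives the same grasp; the last joint's range is limited). The gripper opens to 85 mm and grips with 20 to 120 N. Pads are 22 mm wide; open, the fingers measure 114 mm over their backs; the gripper's body (76 mm by 85 mm) begins 54 mm behind the grasp point. The pads swing forward as they close: fully open they stand 13 mm farther back than shut.
Start: joints at [-1.323, 0.313, 0.046, 1.304, 0, 1.431], TCP at [0.217, -0.532, 0.231] pointing down, gripper open.
Joint ranges: [-2.76, 2.76], [-0.86, 1.69], [-1.03, 1.26], [-2.2, 2.34], [-1.47, 1.5], [-3.14, 3.14]. Speed limits (rad/s): [2.57, 2.57, 3.14, 3.14, 3.14, 3.14].

## Interface

Orientations are given as a unit quaternion [w, x, y, z].
In Python, from workcell import get_state, read_camera, hand_in, find_in, silhouettes gives the robot as it stands. The module is installed in compiled form; this text tells all that it offers.
- The arm moves only by the tool send_rows, never from a script. Its argument "deltas" is a list that holds one entry, the list of rows, each a list of 6 numbers: the shift along the world's x, y, z in cm, then the turn, a rotation vector about the world's x, y, z in degrees. In form: [[[dx, dy, dz, wx, wy, wz], ...]]. A call has 1 to 12 rows; each row is the pose to reach, as a shift and turn from the pose commanded when the call began; what a row does not reach only later rows make up. A row lasts 1/10 s, in which the tool goes at most 50 mm and 8.59 degrees, less where a joint would pass 70% of its speed; a pose out of reach is approached as far as the arm can. A call with a gripper value outside its range is refused whole. "jaw" is the opening, from -1 (shut) to 1 (fully open), so that 0 is half open, set as the call begins (left out, the last holds). The fingers move at their own pace and stop on an object; "force" is the grip in N (left out, the last holds). Time passes only in rows, so rows that repeat a pose let the fingers close. It gives the time, the measured TCP pose, the force and the opening at its end, in the units of the state.
- get_state(): the state, without advancing time (a new reading comes with each control period).
- read_camera(name): name is "side" or "top" or "wrist"; returns a dict with "img" (480x640x3 uint8, red, green, blue), "z_map" (480x640 float32, m along the optical axis (not along the pixel's ray), 0 where there is no reading), "vfov" (degrees; the focal length in pixels is half the picture's height over the tangent of half this angle, whatever the lens; pixels are square), "cx", "cy" (the principal point, pixels), "k1" (the pictures are not rectified: a ray, as slopes to the right and down, at radius r is drawn at 1 + k1 r^2 times it, then the intrinsics apply), "R" (3x3) and "t" (3): a world point X has camera coordinates R X + t; the wrist camera has in their place "hand_eye" (4x4, takes a point from camera to tool coordinates, whose origin is the TCP and whose axes are the flange's). Camera axes: x right, y down, z forward; pixel columns grow to the right and rows downward; lengths in m; the calibration is good to about 2 mm. A picture is of the moment at which its call begins: read the wrist's pose just before it.
- hand_in(): hands the job in, once; it reports no verdict.
Trained networks look in a picture, given as the dict that the camera call returned (one of the last four; its "shot" number tells which), for a name from the list of things; names that differ only in an ending like _2 or _b are one class to them, and where a whole thing is asked for, a point or a joint stands for the part that bears it (a point fixed in the world has none). Each returns a list of dicts, best first, with "conf" (0 to 1); they miss things now and then, are a little off and sometimes report something else, mostly with a low value. They report only what shows in the picture. A call takes as long as a camera call. They do not tell look-alikes from the thing itself.
- find_in(picture, thing): "box" ([centre column, centre row, width, height] in pixels, round what is visible of it).
- silhouettes(picture, thing): "mask" (480x640 bool, what is visible of it) and "box" ([centre column, centre row, width, height] in pixels, round what is visible of it).
The state is a dict: "clock": time; "joint_pos": joint angles; "qvel": joint speeds; "tau": joint torques, N m; "tcp_pos": TCP position; "orientation": TCP orientation; "wrist_force": force on the tool from outside, world axes, zero at the start; "ft_torque": the same for the moment, N m; "finger_gap": finger opening in m.
Only numpy, scipy, OpenCV 4.12 (cv2) and the standard library are available. Lean on these libraries where they do the work, as an engineer would, in place of code of your own. Each camera call takes 0.05 s, during which the arm holds its last target.

## Task

Lower the flat-headed support prop on the welding bench ready for the next job. Nothing here is to be gripped or lifted: with a fingertip, roll the prop's big knurled locking collar round anticlockwise (seen from above) until it is two full turns loose, and only then press the flat head straight down until it is fully home. Leave the vee-headed prop and the things lying on the bench alone, and finish clear of everything.

Things in the scene. Friction and masses are not known exactly. Their poses are not given: they have to be found in the camera images.
- prop: The flat-headed support prop, a steel stand held fast to the bench by its magnetic foot. Origin on the bench at the foot's centre, z up. All parts share this vertical axis: foot 110 mm across, 16 mm high; grey barrel 54 mm across up to 54 mm high; knurled locking collar; bare stem 26 mm across; flat round head.
- prop_collar (a joint): Turn of the flat-headed prop's collar, rad: 0 is tight (every start), grows anticlockwise seen from above (loosening); two full turns are 12.566. It stays where left. It takes about 2 N along the rim, so a fingertip pressed on the rim with 5 to 10 N carries it round without slipping. It rises 3 mm per turn; off its thread after 3.2 turns.
- prop_collar_top (a point): Centre of the collar's top face, on the prop's axis: 74 mm above the bench when tight, 80 mm at two turns; turns with the collar. The collar is a steel disc 92 mm across (too wide to grip), its knurled rim 16 mm high and all below this point, free all round: barrel and head are narrower.
- prop_slot (a point): Middle of the one dark radial spanner slot (22 x 9 mm) in the collar's top face, 34 mm from the axis, ending near the rim: it goes round with the collar, so turns can be counted by it.
- prop_stem (a joint): How far the flat head stands above its lowest place, m: 0 is fully home; at the start 0.010 to 0.016; upper stop 0.018. It is stiff and stays where it is left; pressing it down takes about 6 to 8 N, and firm resistance is met at 0.
- prop_head_top (a point): Centre of the flat top face of the flat head, on the prop's axis: a steel disc 40 mm across and 8 mm thick. The top face is 94.5 mm above the bench when fully home and 104 to 111 mm at the start.
- veeprop: The other prop, to be left alone: the same foot, barrel, collar and stem, but its head is a vee cradle about 40 mm across (its highest point up to 132 mm above the bench). Origin on the bench at the centre of its foot.
- veeprop_collar (a joint): Turn of the vee-headed prop's collar, rad; 0 is tight. To be left as it is.
- veeprop_head_top (a point): Centre of the round plate that carries the vee head, on that prop's axis, at the bottom of the vee, 98 to 111 mm above the bench. To be left as it is.
- tube: Bystander: short piece of square steel tube 40 x 40 mm standing 45 mm high, loose, origin at the centre of its underside.
- can: Bystander: small plain aluminium spray can with a black cap, 54 mm across and 110 mm high, loose, origin at the centre of its underside.
- hammer: Bystander: hammer lying on the bench, loose.
- square: Bystander: grey magnetic welding square (triangular frame, legs 110 mm, 20 mm high) lying on the bench, loose, origin on the bench at about its middle.
There are look-alikes about, which are no part of the job. What is shaped like the prop but red is not meant.

How it is judged:
On the way, in this order (a step that is already met when the one before it is completed fails the run):
1. the collar is two full turns loose (to within a quarter turn), with the head still up (value of joint prop_collar between 11 and 14.14 rad and value of joint prop_stem above 0.007 m), for 0.1 s.
2. the flat head is pressed fully home (value of joint prop_stem below 0.003 m), for 0.2 s.
At the end, for the whole second after the job is handed in: The flat-headed prop's collar is two turns loose to within a quarter turn (11.0 to 14.14 rad) and at rest, and its head is within 3 mm of its lowest place (value of joint prop_collar between 11 and 14.14 rad and value of joint prop_stem below 0.003 m and velocity of joint prop_collar between -0.05 and 0.05 rad/s); the robot touches nothing.
It fails at once if the flat head is pushed down (over 3 mm) while the collar is less than about two turns loose (distance of prop_head_top from where it was at the start of the episode above 0.003 m and value of joint prop_collar below 10.8 rad).
It fails at once if the flat head is pulled up to its upper stop (value of joint prop_stem above 0.0173 m).
It fails at once if the prop is worked with the arm or the gripper's body instead of the fingers (over 10 N) (contact force between the arm and prop above 10 N).
It fails at once if the collar is run three turns loose, nearly off its thread (value of joint prop_collar above 18.85 rad).
It fails at once if the vee-headed prop is altered (collar over 0.2 rad, head over 4 mm), or the tube, can, hammer or welding square is moved or lifted more than 20 mm (value of joint veeprop_collar above 0.2 rad or distance of veeprop_head_top from where it was at the start of the episode above 0.004 m or distance of any of tube, can, hammer, square from where it was at the start of the episode above 0.02 m).
It also fails if it takes over 64 s, if anything falls off the work surface, if the arm or the gripper's body presses on something with over 40 N, if the wrist force passes 120 N, or if a joint passes its speed limit or range.

## Working session

There is one attempt and no reset: what is moved stays moved. The work goes in short steps, Python scripts to look and compute and a tool call to move; the robot and the scene stay as the last step left them, time stands still between calls to the robot, and variables do not carry over. Pictures are saved under pics/ and viewed, and the job is handed in when it is done.

Besides the shell and the picture viewer there is one more tool, called after "Emit:" as name([rows], argument=value, ...), one row to a line, values as JSON. send_rows: Moves the arm, as the interface text tells. Its arguments: {"type":"object","properties":{"deltas":{"type":"array","items":{"type":"array","items":{"type":"array","items":{"type":"number"}}}},"jaw":{"type":"number"},"force":{"type":"number"}},"required":["deltas"]}

```bash
mkdir -p pics; cat > h.py <<'E'
import numpy as np, cv2
from workcell import *
def save(p,n): cv2.imwrite('pics/'+n+'.png',cv2.cvtColor(p['img'],cv2.COLOR_RGB2BGR))
def f_(p): return 240/np.tan(np.radians(p['vfov'])/2)
def rays(p,uv):
    uv=np.atleast_2d(np.array(uv,float)); f=f_(p)
    d=(uv-[p['cx'],p['cy']])/f; x=d.copy()
    for _ in range(20): x=d/(1+p['k1']*(x**2).sum(1,keepdims=True))
    return x
def cloud(p,uv,z):
    x=rays(p,uv); z=np.asarray(z)
    c=np.c_[x*z[:,None],z]
    return (c-p['t'])@np.array(p['R'])
def onplane(p,uv,h):
    x=rays(p,uv); R=np.array(p['R']); o=-R.T@np.array(p['t'])
    d=np.c_[x,np.ones(len(x))]@R
    return o+d*((h-o[2])/d[:,2])[:,None]
def proj(p,X):
    c=np.atleast_2d(X)@np.array(p['R']).T+p['t']; s=c[:,:2]/c[:,2:]
    return s*(1+p['k1']*(s**2).sum(1,keepdims=True))*f_(p)+[p['cx'],p['cy']]
E
python3 - <<'E'
from h import *
for n in ['side','top']:
    p=read_camera(n); save(p,n+'0'); print(n,p['vfov'],p['k1'],p['R'],p['t'])
    for th in ['prop','veeprop','prop_slot','prop_head_top','prop_collar','tube','can','hammer','square']:
        print(th,[(round(d['conf'],2),np.round(d['box']).tolist()) for d in find_in(p,th)])
print(get_state())
E
```

```text
side 54.479130637628266 -0.10947115586219675 [[-0.96567405 -0.2595816  -0.0095409 ]
 [-0.129478    0.51286538 -0.84864866]
 [ 0.22518677 -0.81828265 -0.52887089]] [0.47557221 0.16753127 1.09796699]
prop [(0.86, [394.0, 204.0, 41.0, 42.0]), (0.82, [398.0, 244.0, 43.0, 46.0]), (0.72, [296.0, 205.0, 32.0, 43.0]), (0.65, [345.0, 222.0, 38.0, 43.0]), (0.41, [347.0, 213.0, 33.0, 21.0])]
veeprop []
prop_slot [(0.85, [348.0, 213.0, 33.0, 22.0]), (0.75, [400.0, 236.0, 37.0, 21.0]), (0.75, [394.0, 197.0, 28.0, 14.0]), (0.57, [300.0, 199.0, 31.0, 14.0])]
prop_head_top [(0.57, [396.0, 188.0, 14.0, 8.0]), (0.51, [403.0, 227.0, 16.0, 11.0]), (0.48, [348.0, 204.0, 17.0, 14.0])]
prop_collar [(0.95, [347.0, 213.0, 29.0, 19.0]), (0.93, [296.0, 197.0, 32.0, 15.0]), (0.7, [402.0, 229.0, 32.0, 17.0]), (0.63, [397.0, 195.0, 35.0, 17.0])]
tube [(0.69, [346.0, 274.0, 24.0, 26.0])]
can [(0.85, [248.0, 244.0, 22.0, 43.0])]
hammer [(0.66, [238.0, 388.0, 141.0, 44.0]), (0.66, [347.0, 203.0, 13.0, 14.0])]
square [(0.7, [350.0, 192.0, 31.0, 20.0])]
top 43.06893656373373 -0.01761420112106456 [[ 2.11763806e-02 -9.9
[... 1003 characters left out ...]
]
{'clock': 1.0, 'joint_pos': array([-1.32260950e+00,  3.13143446e-01,  4.61108313e-02,  1.30359003e+00,
       -2.98352897e-06,  1.43119698e+00]), 'qvel': array([-1.27472784e-04, -1.06324182e-03, -6.10613500e-04,  2.39310215e-05,
        5.71946696e-04,  3.63784058e-04]), 'tau': array([ 1.11755346e-04, -4.80474114e+01,  2.98817468e+01,  1.56440501e-04,
       -5.79235007e-06,  5.77280815e-06]), 'tcp_pos': array([ 0.21743353, -0.53235852,  0.23135983]), 'orientation': array([8.67944226e-05, 9.81261547e-01, 1.92680482e-01, 3.22306350e-06]), 'wrist_force': array([0.43909537, 1.07733916, 0.65359072]), 'ft_torque': array([-0.02180318,  0.00189129, -0.02871731]), 'finger_gap': 0.0853348677077313}
```

View pics/side0.png

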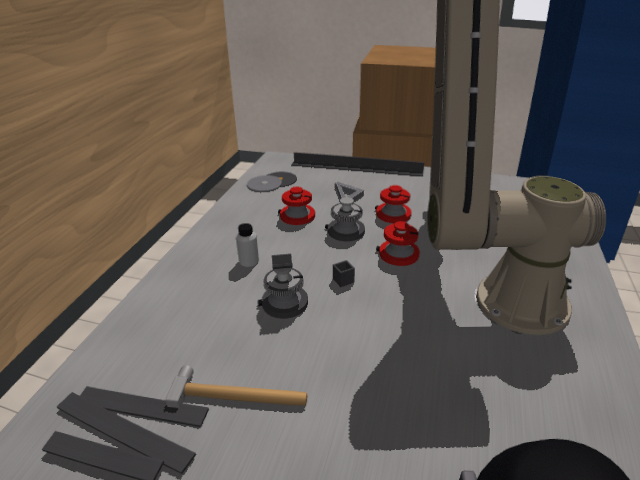

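View pics/top0.png

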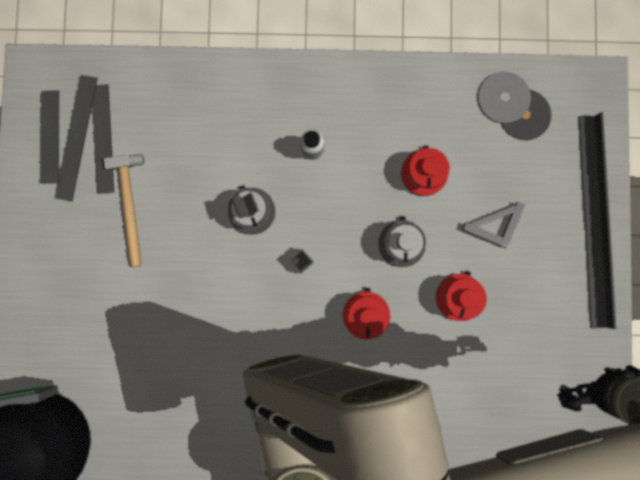

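```bash
python3 - <<'E'
import cv2
a=cv2.imread('pics/side0.png')[160:290,230:440]; cv2.imwrite('pics/sidec.png',cv2.resize(a,None,fx=3.8,fy=3.8,interpolation=cv2.INTER_CUBIC))
a=cv2.imread('pics/top0.png')[120:360,220:540]; cv2.imwrite('pics/topc.png',cv2.resize(a,None,fx=2.5,fy=2.5,interpolation=cv2.INTER_CUBIC))
E
```

```text
(no output)
```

View pics/sidec.png

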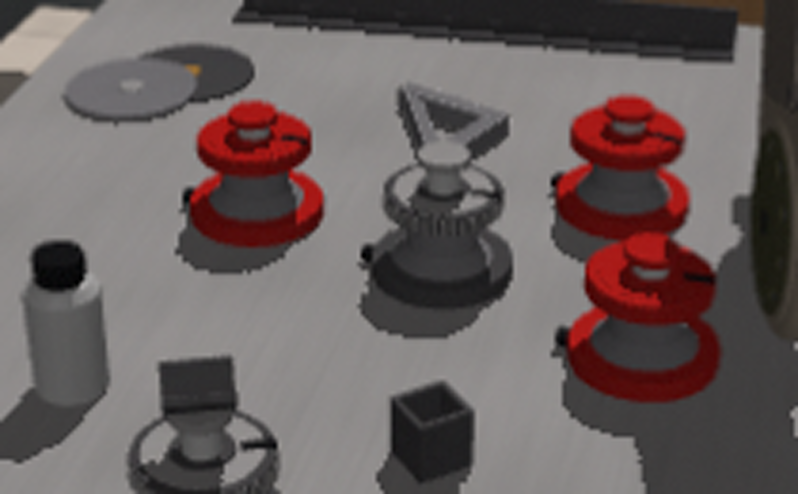

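View pics/topc.png

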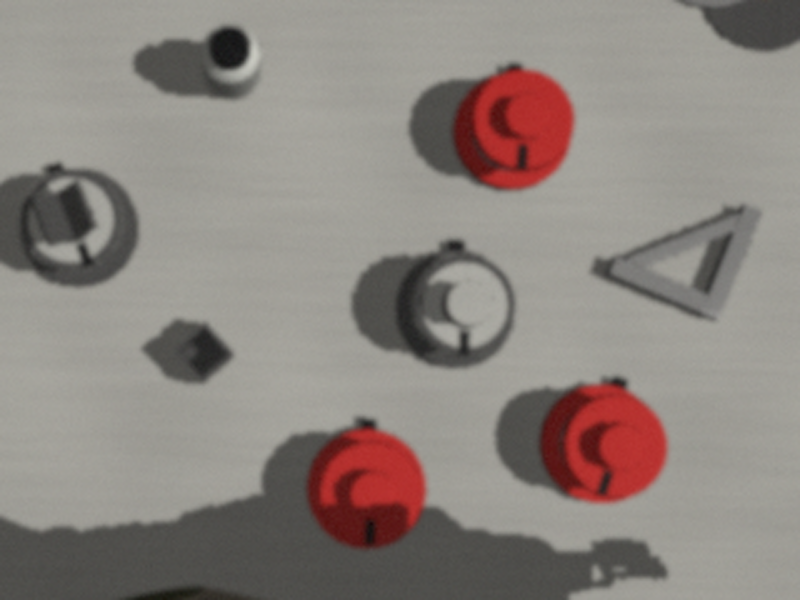

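Candidates in the top picture: the grey flat head at (402,242), red ones at (424,170), (367,315) and (460,298), and the grey vee prop at (252,210). The grey flat-headed one at (402,242) is the prop. The crop shows its flat disc head and its slot pointing down the image, towards the robot. Next I'll measure its position.

```bash
python3 - <<'E'
from h import *
for n in ['top','side']:
    p=read_camera(n); im=p['img']
    uv0=[402,242] if n=='top' else [347,215]
    w=32
    vs,us=np.mgrid[uv0[1]-w:uv0[1]+w,uv0[0]-w:uv0[0]+w]
    uv=np.c_[us.ravel(),vs.ravel()]; z=p['z_map'][uv[:,1],uv[:,0]]
    P=cloud(p,uv,z); col=im[uv[:,1],uv[:,0]].astype(int)
    grey=(np.ptp(col,axis=1)<25)&(z>0)
    for lo,hi,nm in [(.095,.118,'head'),(.066,.082,'collar'),(.01,.02,'foot')]:
        m=grey&(P[:,2]>lo)&(P[:,2]<hi)
        q=P[m]
        if m.sum()<5: print(n,nm,m.sum()); continue
        c,r=cv2.minEnclosingCircle(q[:,:2].astype(np.float32))
        print(n,nm,m.sum(),np.median(q,0).round(4),'circ',np.round(c,4),round(r,4),'z pct',np.percentile(q[:,2],[5,50,95]).round(4), q.min(0).round(3),q.max(0).round(3))
    if n=='top':
        # all props
        for nm,(u,v) in dict(redA=(424,170),redB=(367,315),redC=(460,298),vee=(252,210),tube=(299,264),can=(312,144),sq=(495,226)).items():
            print(nm,cloud(p,[[u,v]],[p['z_map'][v,u]]).round(3))
        m=silhouettes(p,'square')
        for d in m[:1]:
            vv,uu=np.nonzero(d['mask']); q=onplane(p,np.c_[uu,vv],.02); print('sq',q.min(0).round(3),q.max(0).round(3))
        for d in find_in(p,'prop_head_top')+find_in(p,'prop_collar'):
            print(np.round(d['box'],1), onplane(p,[d['box'][:2]],.105).round(4),onplane(p,[d['box'][:2]],.074).round(4))
E
```

```text
top head 265 [ 0.4842 -0.2104  0.1058] circ [ 0.4837 -0.2105] 0.0202 z pct [0.1018 0.1058 0.1102] [ 0.465 -0.231  0.099] [ 0.502 -0.191  0.115]
top collar 1052 [ 0.4825 -0.2068  0.0752] circ [ 0.4843 -0.2108] 0.0464 z pct [0.0705 0.0752 0.0795] [ 0.44  -0.256  0.066] [ 0.529 -0.165  0.082]
top foot 395 [ 0.4706 -0.1829  0.0159] circ [ 0.4838 -0.1969] 0.069 z pct [0.0112 0.0159 0.0191] [ 0.416 -0.266  0.01 ] [ 0.553 -0.147  0.02 ]
redA [[ 0.643 -0.248  0.094]]
redB [[ 0.323 -0.127  0.096]]
redC [[ 0.364 -0.329  0.095]]
vee [[0.543 0.124 0.124]]
tube [[0.432 0.026 0.002]]
can [[ 0.692 -0.001  0.111]]
sq [[ 0.406 -0.03   1.419]]
sq [ 0.478 -0.493  0.02 ] [ 0.588 -0.349  0.02 ]
[368.9 316.6  17.1  21.2] [[ 0.3204 -0.1309  0.105 ]] [[ 0.3184 -0.1333  0.074 ]]
[469.9 299.4  21.2  21.1] [[ 0.3617 -0.3478  0.105 ]] [[ 0.3606 -0.3553  0.074 ]]
[406.5 244.1  20.4  15.1] [[ 0.478  -0.2098  0.105 ]] [[ 0.4797 -0.2141  0.074 ]]
[433.6 166.5  17.4  22.2] [[ 0.649  -0.2671  0.105 ]] [[ 0.6547 -0.2727  0.074 ]]
[301.2 262.6  24.3  22.1] [[0.4332 0.0171 0.105 ]] [[0.4338 0.0182 0.074 ]]
[403.4 243.8 
[... 209 characters left out ...]
.3648 -0.3431  0.074 ]]
[493.6 225.7  60.6  45.4] [[ 0.522  -0.3987  0.105 ]] [[ 0.5247 -0.4074  0.074 ]]
[368.  315.8  42.   40. ] [[ 0.3221 -0.129   0.105 ]] [[ 0.3201 -0.1313  0.074 ]]
[125.5 212.9  42.4 111.9] [[0.5329 0.4018 0.105 ]] [[0.5359 0.4119 0.074 ]]
side head 104 [ 0.4851 -0.2045  0.1063] circ [ 0.4859 -0.2081] 0.0216 z pct [0.0998 0.1063 0.1084] [ 0.466 -0.23   0.095] [ 0.504 -0.188  0.11 ]
side collar 402 [ 0.4795 -0.1932  0.0758] circ [ 0.4837 -0.2094] 0.0493 z pct [0.0684 0.0758 0.0793] [ 0.44  -0.257  0.066] [ 0.532 -0.161  0.082]
side foot 424 [ 0.4941 -0.1944  0.0169] circ [ 0.4826 -0.307 ] 0.2012 z pct [0.0115 0.0169 0.0196] [ 0.378 -0.479  0.01 ] [ 0.587 -0.134  0.02 ]
```

The prop's axis is at about (0.484, -0.2105). The head top is at about 0.106 and the collar top at about 0.075, so the heights and radii agree with the description. Next I'll shut the fingers, square up the yaw and go above a spot on the robot side of the prop.

Emit:
send_rows([
  [[1.5, 2.7, 0, 0, 0, -2], [3, 5.4, 0, 0, 0, -4], [4.6, 8, 0, 0, 0, -6], [6.1, 10.7, 0, 0, 0, -8], [7.6, 13.4, -0.2, 0, 0, -10], [9.2, 16, -0.4, 0, 0, -12], [10.7, 18.8, -0.8, 0, 0, -14], [12.2, 21.5, -1.3, 0, 0, -16], [13.7, 24.2, -1.8, 0, 0, -18], [15.3, 27, -2.3, 0, 0, -20], [16.8, 29.6, -2.8, 0, 0, -21.5], [18.3, 32.2, -3.1, 0, 0, -22.2]],
], jaw=-1, force=60)

```text
clock: 2.45
tcp_pos: [0.4008, -0.2091, 0.2001]
orientation: [0.0, 1.0, -0.0, 0.0]
wrist_force: [0.4, -0.3, 0.4]
finger_gap: 0.0001
```

```bash
python3 - <<'E'
from h import *
s=get_state(); print({k:np.round(v,3) for k,v in s.items()})
p=read_camera('wrist'); save(p,'w1'); print(p['hand_eye'],p['vfov'])
p=read_camera('side'); a=p['img'][90:290,260:460]; p2=dict(img=cv2.resize(a,None,fx=3,fy=3,interpolation=cv2.INTER_CUBIC)); save(p2,'s1')
E
```

```text
{'clock': np.float64(2.45), 'joint_pos': array([-0.659,  0.089, -0.312,  1.169, -0.   ,  2.483]), 'qvel': array([ 0.664,  0.023, -0.042, -0.072, -0.001,  0.771]), 'tau': array([-3.3590e+00, -3.5059e+01,  2.8696e+01,  3.0900e-01, -1.2000e-02,
       -7.4300e-01]), 'tcp_pos': array([ 0.401, -0.209,  0.2  ]), 'orientation': array([ 0.,  1., -0.,  0.]), 'wrist_force': array([ 0.444, -0.337,  0.444]), 'ft_torque': array([ 0.006, -0.025,  0.001]), 'finger_gap': np.float64(0.0)}
[[-1.39884901e-03 -9.60781752e-01 -2.77302125e-01  7.08147538e-02]
 [ 9.99998949e-01 -1.23865353e-03 -7.52867776e-04  4.94613891e-04]
 [ 3.79860366e-04 -2.77302886e-01  9.60782475e-01 -1.41074963e-01]
 [ 0.00000000e+00  0.00000000e+00  0.00000000e+00  1.00000000e+00]] 64.49465925075073
```

View pics/w1.png

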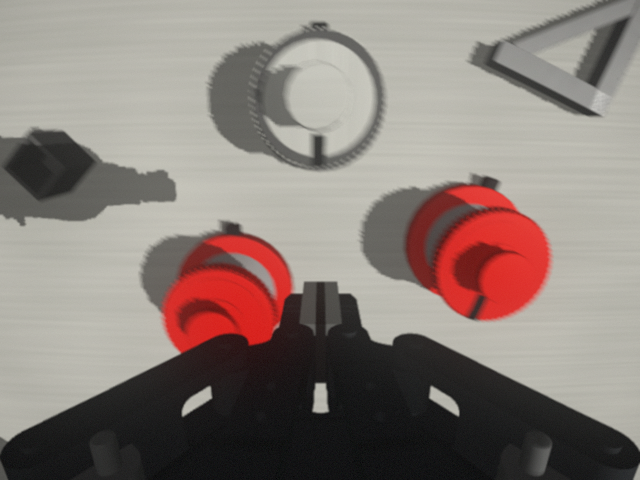

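View pics/s1.png

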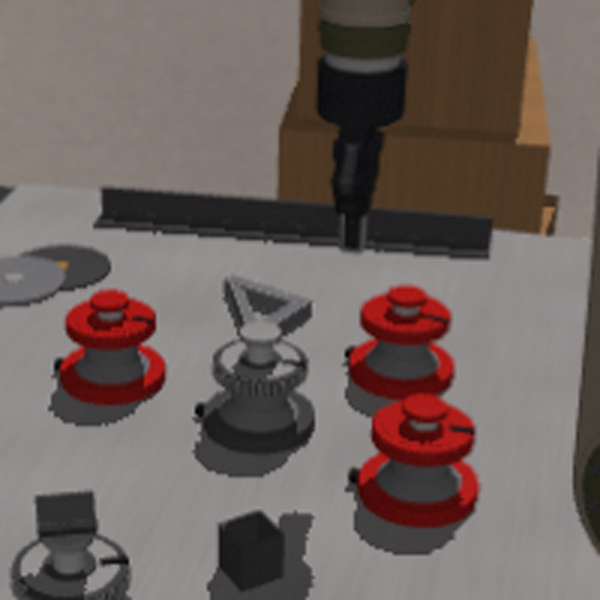

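The wrist view shows the collar slot at (318,150), pointing towards the robot, with the shut grey pads at (320,300) and the linkages spreading behind them. I'll get the gripper's own profile from the depth map.

```bash
cat >> h.py <<'E'
def wrist():
    s=get_state(); p=read_camera('wrist')
    from scipy.spatial.transform import Rotation as Ro
    q=s['orientation']; T=np.eye(4); T[:3,:3]=Ro.from_quat([q[1],q[2],q[3],q[0]]).as_matrix(); T[:3,3]=s['tcp_pos']
    W=T@np.array(p['hand_eye']); p['R']=W[:3,:3].T; p['t']=-W[:3,:3].T@W[:3,3]
    return p,T
E
python3 - <<'E'
from h import *
p,T=wrist()
print(get_state()['tcp_pos'])
vs,us=np.mgrid[0:480,0:640]; uv=np.c_[us.ravel(),vs.ravel()]; z=p['z_map'].ravel()
ok=(z>0)&(z<.2); P=cloud(p,uv[ok],z[ok]); P=(P-T[:3,3])@T[:3,:3]
h=-P[:,2]
for a in range(-4,110,4):
    m=(h>=a/1000)&(h<(a+4)/1000)&(abs(P[:,0])<.06)
    if m.sum()>3: print(a,m.sum(),'x',np.percentile(P[m,0],[1,99]).round(4),'y',np.percentile(P[m,1],[1,99]).round(4))
# prop from wrist
z=p['z_map'].ravel(); P=cloud(p,uv,z); col=p['img'].reshape(-1,3).astype(int)
near=(np.hypot(P[:,0]-.484,P[:,1]+.21)<.06)&(z>0)
for lo,hi in [(.1,.115),(.068,.082)]:
    m=near&(P[:,2]>lo)&(P[:,2]<hi); c,r=cv2.minEnclosingCircle(P[m,:2].astype(np.float32)); print(m.sum(),np.round(c,4),round(r,4),np.median(P[m,2]).round(4))
E
```

```text
[ 0.40082783 -0.20902694  0.20027847]
0 57 x [0.011  0.0119] y [-0.006  0.007]
4 244 x [0.0069 0.0121] y [-0.0116  0.0123]
8 306 x [0.007  0.0121] y [-0.0128  0.0136]
12 362 x [0.0068 0.012 ] y [-0.0128  0.0138]
16 377 x [0.0068 0.012 ] y [-0.0127  0.0138]
20 384 x [0.0069 0.0121] y [-0.0129  0.0136]
24 436 x [0.007  0.0122] y [-0.0128  0.0134]
28 309 x [0.0071 0.0122] y [-0.0129  0.0136]
32 613 x [-0.0106  0.0121] y [-0.0057  0.0067]
36 522 x [-0.0098  0.0129] y [-0.0159  0.0161]
40 838 x [-0.0091  0.0144] y [-0.027  0.027]
44 1995 x [-0.0087  0.0143] y [-0.03   0.031]
48 2292 x [-0.0079  0.0145] y [-0.034   0.0348]
52 4855 x [-0.0077  0.0133] y [-0.0365  0.0373]
56 2880 x [-0.0079  0.0133] y [-0.0397  0.0407]
60 2515 x [-0.0078  0.0172] y [-0.043   0.0436]
64 3487 x [-0.0068  0.0181] y [-0.0459  0.0469]
68 5621 x [-0.006   0.0182] y [-0.0486  0.0494]
72 6687 x [-0.0063  0.0182] y [-0.0518  0.0526]
76 6229 x [-0.004   0.0182] y [-0.0551  0.0559]
80 6906 x [0.0023 0.0183] y [-0.0579  0.0588]
84 10580 x [0.0042 0.0183] y [-0.0595  0.0603]
88 7003 x [0.0071 0.0201] y [-0.059   0.0597]
92 3681 x [0.0101 0.0211] y [-0.0563  0.057 ]
96 2063 x [0.0188 0.0213] y [-0.0183  0.0191]
3514 [ 0.4869 -0.2102] 0.0199 0.1034
11061 [ 0.487  -0.2102] 0.0465 0.0728
```

Usable fingertip section: pads ±11 mm in x, backs ±13 mm in y, up to about 36 mm above the tip. With the tip at z ≈ 0.066 the linkage clears the head. I'll descend, then feel for the rim.

Emit:
send_rows([
  [[0, -0.1, -3, 0, 0, 0], [0, -0.1, -6, 0, 0, 0], [0, -0.1, -9, 0, 0, 0], [0, -0.1, -11.5, 0, 0, 0], [0.3, -0.1, -13.4, 0, 0, 0], [1.2, -0.1, -13.4, 0, 0, 0], [2, -0.1, -13.4, 0, 0, 0], [2.3, -0.1, -13.4, 0, 0, 0], [2.3, -0.1, -13.4, 0, 0, 0]],
])

```text
clock: 3.5
tcp_pos: [0.425, -0.2123, 0.0676]
orientation: [0.001, 1.0, 0.0, 0.001]
wrist_force: [-0.2, 0.9, 0.1]
finger_gap: -0.0002
```

Emit:
send_rows([
  [[0.2, 0, 0, 0, 0, 0], [0.4, 0, 0, 0, 0, 0], [0.4, 0, 0, 0, 0, 0]],
])

```text
clock: 3.8
tcp_pos: [0.4278, -0.2114, 0.0666]
orientation: [0.0, 1.0, 0.0, 0.0]
wrist_force: [0.4, 0.1, -0.0]
finger_gap: 0.0
```

```bash
python3 - <<'E'
from h import *
s=get_state(); print(s['tcp_pos'],s['wrist_force'],s['clock'])
E
```

```text
[ 0.42776248 -0.21143739  0.06663512] [ 0.36352568  0.10660198 -0.04401533] 3.8
```

Emit:
send_rows([
  [[0.15, 0, 0, 0, 0, 0], [0.3, 0, 0, 0, 0, 0], [0.3, 0, 0, 0, 0, 0]],
])

```text
clock: 4.1
tcp_pos: [0.4298, -0.2112, 0.0662]
orientation: [-0.0, 1.0, 0.0, -0.001]
wrist_force: [-3.4, -0.1, 0.9]
finger_gap: -0.0003
```

Emit:
send_rows([
  [[0.1, 0, 0, 0, 0, 0], [0.1, 0, 0, 0, 0, 0]],
])

```text
clock: 4.3
tcp_pos: [0.4299, -0.2111, 0.066]
orientation: [0.0, 1.0, -0.0, -0.002]
wrist_force: [-5.5, -1.7, 3.3]
finger_gap: 0.0002
```

```bash
cat > path.py <<'E'
import numpy as np,sys
R=46
V=[(-11,7),(-11,-7),(-7,-13),(7,-13),(11,-7),(11,7),(7,13),(-7,13)]
def build(ax,d,turns=3):
    pts=[]
    ax=np.array(ax)*1000
    phi=180.
    for k in range(8*turns):
        a=np.array(V[k%8],float); b=np.array(V[(k+1)%8],float)
        n_e=np.array([(b-a)[1],-(b-a)[0]]); n_e=n_e/np.linalg.norm(n_e)  # outward check
        if n_e@(a+b)<0: n_e=-n_e
        pe=np.degrees(np.arctan2(n_e[1],n_e[0]))
        while pe<phi-1e-6: pe+=360
        for f in np.arange(phi,pe,.5):
            n=np.array([np.cos(np.radians(f)),np.sin(np.radians(f))]); pts.append(ax+(R-d)*n+a)
        phi=pe
        for t in np.linspace(0,1,20,endpoint=False): pts.append(ax+(R-d)*n_e+a+(b-a)*t)
    P=np.array(pts); s=np.r_[0,np.cumsum(np.linalg.norm(np.diff(P,axis=0),axis=1))]
    return s,P
def at(ax,d,q):
    s,P=build(ax,d); return np.c_[np.interp(q,s,P[:,0]),np.interp(q,s,P[:,1])]
if __name__=='__main__':
    cx,cy,ax,ay,d,s0,step=[float(v) for v in sys.argv[1:8]]   # mm
    q=s0+step*np.arange(1,13)
    w=at((ax/1000,ay/1000),d,q)
    print([[round((x-cx)/10,2),round((y-cy)/10,2),0,0,0,0] for x,y in w]); print('end cmd',w[-1].round(2),'s',q[-1], 'perim',build((0,0),d,1)[0][-1])
E
python3 path.py 431.4 -211.4 487 -210.3 2.5 8 4
```

```text
[[np.float64(0.11), np.float64(-0.39), 0, 0, 0, 0], [np.float64(0.11), np.float64(-0.79), 0, 0, 0, 0], [np.float64(0.15), np.float64(-1.19), 0, 0, 0, 0], [np.float64(0.22), np.float64(-1.58), 0, 0, 0, 0], [np.float64(0.33), np.float64(-1.97), 0, 0, 0, 0], [np.float64(0.48), np.float64(-2.34), 0, 0, 0, 0], [np.float64(0.65), np.float64(-2.7), 0, 0, 0, 0], [np.float64(0.86), np.float64(-3.04), 0, 0, 0, 0], [np.float64(1.09), np.float64(-3.37), 0, 0, 0, 0], [np.float64(1.31), np.float64(-3.7), 0, 0, 0, 0], [np.float64(1.55), np.float64(-4.02), 0, 0, 0, 0], [np.float64(1.83), np.float64(-4.31), 0, 0, 0, 0]]
end cmd [ 449.69 -254.5 ] s 56.0 perim 332.2235195943686
```

Emit:
send_rows([
  [[0.11, -0.39, 0, 0, 0, 0], [0.11, -0.79, 0, 0, 0, 0], [0.15, -1.19, 0, 0, 0, 0], [0.22, -1.58, 0, 0, 0, 0], [0.33, -1.97, 0, 0, 0, 0], [0.48, -2.34, 0, 0, 0, 0], [0.65, -2.7, 0, 0, 0, 0], [0.86, -3.04, 0, 0, 0, 0], [1.09, -3.37, 0, 0, 0, 0], [1.31, -3.7, 0, 0, 0, 0], [1.55, -4.02, 0, 0, 0, 0], [1.83, -4.31, 0, 0, 0, 0]],
])

```text
clock: 5.5
tcp_pos: [0.4497, -0.2546, 0.0662]
orientation: [-0.0, 1.0, 0.0, -0.0]
wrist_force: [-3.0, -1.1, 0.4]
finger_gap: 0.0001
```

```bash
cat > look.py <<'E'
from h import *
import sys
n=sys.argv[1]
s=get_state(); print(s['tcp_pos'].round(4),s['wrist_force'].round(2),s['clock'])
p,T=wrist(); save(p,'w'+n)
q=read_camera('top'); a=q['img'][200:290,355:455]; save(dict(img=cv2.resize(a,None,fx=6,fy=6,interpolation=cv2.INTER_CUBIC)),'t'+n)
# slot angle from top + wrist: sample darkness at radius 34 on collar top plane
h=float(sys.argv[2]) if len(sys.argv)>2 else .075
for nm,c,ax in [('top',q,(.485,-.2105)),('wrist',p,(.487,-.2103))]:
    g=cv2.cvtColor(c['img'],cv2.COLOR_RGB2GRAY).astype(float)
    A=np.arange(0,360,2); v=0
    for r in (.027,.031,.035,.039):
        X=np.c_[ax[0]+r*np.cos(np.radians(A)),ax[1]+r*np.sin(np.radians(A)),np.full(len(A),h)]
        u=proj(c,X); v=v+cv2.remap(g.astype(np.float32),u[:,0].astype(np.float32),u[:,1].astype(np.float32),cv2.INTER_LINEAR)[:,0]/4
    o=np.argsort(v)[:14]; print(nm,sorted([(int(A[i]),int(v[i])) for i in o]))
E
python3 look.py 2; python3 path.py 449.7 -254.5 487 -210.3 2.5 56 5
```

```text
[ 0.4497 -0.2546  0.0662] [-3.03 -1.11  0.38] 5.5
top [(180, 35), (182, 35), (184, 35), (186, 33), (188, 32), (190, 30), (192, 30), (194, 30), (196, 30), (198, 30), (200, 31), (202, 32), (204, 33), (206, 34)]
wrist [(98, 88), (100, 88), (104, 88), (108, 87), (178, 87), (180, 88), (236, 64), (238, 47), (240, 48), (242, 50), (244, 50), (246, 51), (248, 51), (250, 68)]
[[np.float64(0.38), np.float64(-0.33), 0, 0, 0, 0], [np.float64(0.79), np.float64(-0.61), 0, 0, 0, 0], [np.float64(1.23), np.float64(-0.84), 0, 0, 0, 0], [np.float64(1.7), np.float64(-1.02), 0, 0, 0, 0], [np.float64(2.18), np.float64(-1.15), 0, 0, 0, 0], [np.float64(2.68), np.float64(-1.22), 0, 0, 0, 0], [np.float64(3.18), np.float64(-1.23), 0, 0, 0, 0], [np.float64(3.68), np.float64(-1.23), 0, 0, 0, 0], [np.float64(4.18), np.float64(-1.23), 0, 0, 0, 0], [np.float64(4.68), np.float64(-1.22), 0, 0, 0, 0], [np.float64(5.17), np.float64(-1.17), 0, 0, 0, 0], [np.float64(5.66), np.float64(-1.05), 0, 0, 0, 0]]
end cmd [ 506.29 -265.03] s 116.0 perim 332.2235195943686
```

View pics/w2.png

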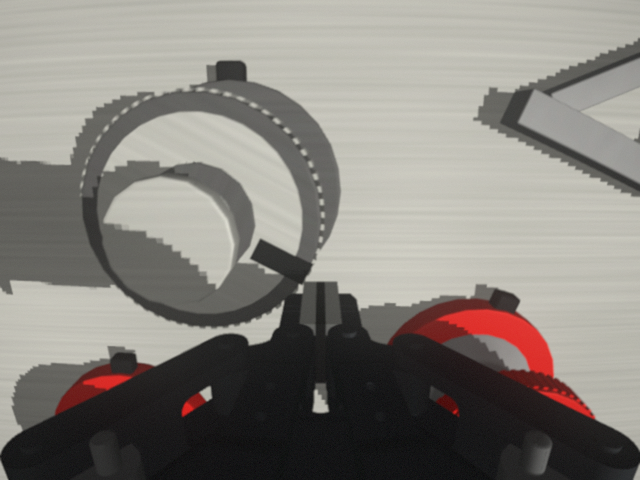

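View pics/t2.png

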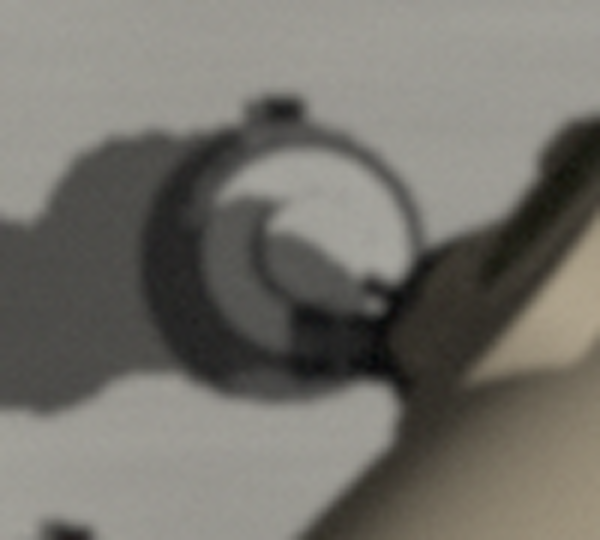

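The slot is at 243° now, up from 180°. That is 1.10 rad for 48 mm of travel, so the rim rolls without slipping. The force is low at about 3 N, so I'll press slightly deeper.

```bash
sed -i 's/\[round((x-cx)\/10,2),round((y-cy)\/10,2),0,0,0,0\]/[float(round((x-cx)\/10,2)),float(round((y-cy)\/10,2)),0,0,0,0]/' path.py; python3 path.py 449.7 -254.5 487 -210.3 3.8 56 5
```

```text
[[0.55, -0.29, 0, 0, 0, 0], [0.97, -0.56, 0, 0, 0, 0], [1.42, -0.78, 0, 0, 0, 0], [1.89, -0.94, 0, 0, 0, 0], [2.38, -1.05, 0, 0, 0, 0], [2.88, -1.1, 0, 0, 0, 0], [3.38, -1.1, 0, 0, 0, 0], [3.88, -1.1, 0, 0, 0, 0], [4.38, -1.1, 0, 0, 0, 0], [4.88, -1.08, 0, 0, 0, 0], [5.37, -0.99, 0, 0, 0, 0], [5.85, -0.85, 0, 0, 0, 0]]
end cmd [ 508.22 -263.03] s 116.0 perim 324.8198054823308
```

Emit:
send_rows([
  [[0.55, -0.29, 0, 0, 0, 0], [0.97, -0.56, 0, 0, 0, 0], [1.42, -0.78, 0, 0, 0, 0], [1.89, -0.94, 0, 0, 0, 0], [2.38, -1.05, 0, 0, 0, 0], [2.88, -1.1, 0, 0, 0, 0], [3.38, -1.1, 0, 0, 0, 0], [3.88, -1.1, 0, 0, 0, 0], [4.38, -1.1, 0, 0, 0, 0], [4.88, -1.08, 0, 0, 0, 0], [5.37, -0.99, 0, 0, 0, 0], [5.85, -0.85, 0, 0, 0, 0]],
])

```text
clock: 6.8
tcp_pos: [0.5098, -0.2633, 0.0674]
orientation: [0.0, 1.0, 0.0, 0.001]
wrist_force: [-1.0, 0.4, 5.6]
finger_gap: -0.0001
```

```bash
python3 look.py 3 .076; python3 path.py 508.2 -263.0 487 -210.3 3.8 116 6
```

```text
[ 0.5098 -0.2633  0.0674] [-0.98  0.42  5.62] 6.8
top [(306, 31), (308, 30), (310, 30), (312, 30), (314, 29), (316, 30), (318, 30), (320, 30), (322, 30), (324, 29), (326, 29), (328, 30), (330, 30), (332, 30)]
wrist [(174, 18), (176, 19), (180, 19), (182, 19), (188, 19), (190, 18), (192, 17), (194, 18), (196, 19), (198, 18), (200, 19), (218, 19), (220, 19), (246, 19)]
[[0.55, 0.24, 0, 0, 0, 0], [1.06, 0.56, 0, 0, 0, 0], [1.52, 0.94, 0, 0, 0, 0], [1.92, 1.39, 0, 0, 0, 0], [2.26, 1.88, 0, 0, 0, 0], [2.59, 2.38, 0, 0, 0, 0], [2.86, 2.92, 0, 0, 0, 0], [3.06, 3.48, 0, 0, 0, 0], [3.17, 4.07, 0, 0, 0, 0], [3.2, 4.67, 0, 0, 0, 0], [3.2, 5.27, 0, 0, 0, 0], [3.2, 5.87, 0, 0, 0, 0]]
end cmd [ 540.2 -204.3] s 188.0 perim 324.8198054823308
```

View pics/w3.png

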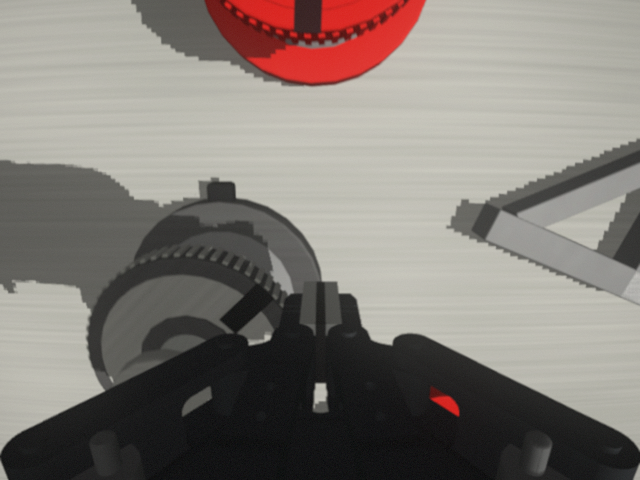

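There is 5.6 N pushing up and almost no normal force, so something on the gripper may be resting on the head. I'll lift 2.5 cm clear and check.

Emit:
send_rows([
  [[0, -0.3, 1, 0, 0, 0], [0, -1, 3, 0, 0, 0], [0, -1, 5, 0, 0, 0], [0, -1, 5, 0, 0, 0]],
])

```text
clock: 7.3
tcp_pos: [0.5107, -0.2745, 0.1198]
orientation: [0.002, 1.0, 0.0, 0.003]
wrist_force: [-0.3, -1.4, 1.1]
finger_gap: 0.0002
```

```bash
cat > ht.py <<'E'
from h import *
import sys
s=get_state(); print(s['tcp_pos'].round(4),s['wrist_force'].round(2),s['clock'])
for n in ['wrist','top','side']:
    if n=='wrist': p,T=wrist(); save(p,'w'+sys.argv[1])
    else: p=read_camera(n)
    vs,us=np.mgrid[0:480,0:640]; uv=np.c_[us.ravel(),vs.ravel()]; z=p['z_map'].ravel()
    ok=z>0; P=np.full((len(z),3),9.); P[ok]=cloud(p,uv[ok],z[ok])
    r=np.hypot(P[:,0]-.4865,P[:,1]+.2103)
    for nm,m in [('head',(r<.016)&(P[:,2]>.085)&(P[:,2]<.118)),('collar',(r>.03)&(r<.044)&(P[:,2]>.066)&(P[:,2]<.088)),('bench',(r>.07)&(r<.1)&(abs(P[:,2])<.008))]:
        if m.sum()>20: print(n,nm,m.sum(),np.median(P[m,2]).round(4))
    if n!='side':
        g=cv2.cvtColor(p['img'],cv2.COLOR_RGB2GRAY).reshape(-1)
        m=(r>.027)&(r<.042)&(P[:,2]>.06)&(P[:,2]<.088)
        d=m&(g<55); a=np.degrees(np.arctan2(P[d,1]+.2103,P[d,0]-.487))%360
        print(n,'dark angles',np.histogram(a,bins=np.arange(0,361,15))[0])
E
python3 ht.py 4
```

```text
[ 0.5107 -0.2745  0.1198] [-0.29 -1.41  1.11] 7.3
wrist head 2449 0.1036
wrist collar 6768 0.074
wrist bench 17914 -0.0015
wrist dark angles [104 102 107  94  79  33   0   0   0   0   0   0   0   0   0   0   0   0
   0  33 254 314 121 111]
top head 174 0.1057
top collar 599 0.0761
top bench 1819 0.0008
top dark angles [10 10  8 12 10 10  1  0  0  0  0  0  0  0  0  0  0  0  0  0  4  4  4  6]
side head 79 0.1058
side collar 193 0.0769
side bench 833 0.0018
```

View pics/w4.png

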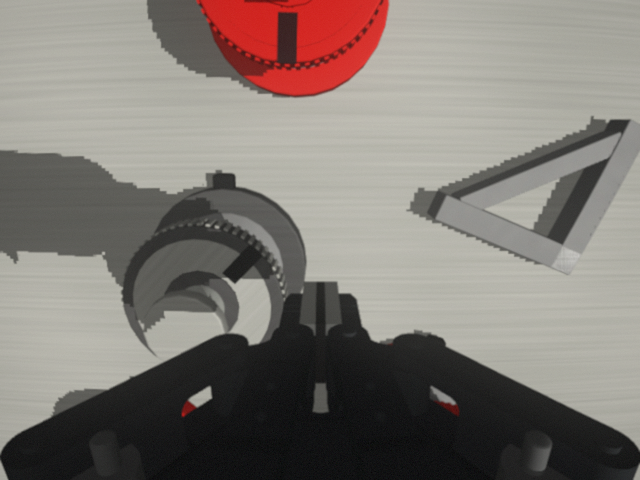

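The head has not moved: about 0.105 above the bench, within a millimetre of the start reading. The slot is at about 310°, so the collar is 130° loose. With the jaw axis pointing at the prop, the linkage comes close to the head. I'll switch to keeping the tool's x axis radial and turning the wrist with the orbit. Starting from the robot side gives about 300° per sweep.

Emit:
send_rows([
  [[0, 0, 1.6, 0, 0, 0], [-2, 1.4, 1.8, 0, 0, 0], [-4.5, 3.1, 1.8, 0, 0, 0], [-7, 4.9, 1.8, 0, 0, 0], [-9, 6.2, 1.8, 0, 0, 0], [-9.2, 6.27, 0, 0, 0, 0], [-9.2, 6.27, -2.5, 0, 0, 0], [-9.2, 6.27, -4.84, 0, 0, 0], [-9.2, 6.27, -4.84, 0, 0, 0], [-8.4, 6.27, -4.84, 0, 0, 0], [-7.9, 6.27, -4.84, 0, 0, 0], [-7.7, 6.27, -4.84, 0, 0, 0]],
])

```text
clock: 8.65
tcp_pos: [0.4301, -0.2104, 0.0683]
orientation: [0.001, 1.0, 0.0, -0.002]
wrist_force: [-11.0, -0.5, 2.9]
finger_gap: 0.0002
```

```bash
cat > arc.py <<'E'
import numpy as np,sys
# cx cy cz yaw0  ax ay rT phi_start dphi z n
cx,cy,ax,ay,rT,phi0,dphi,dz,n=[float(v) for v in sys.argv[1:10]]
rows=[]
for k in range(1,int(n)+1):
    f=phi0+dphi*k; a=np.radians(f)
    x,y=ax+rT*np.cos(a),ay+rT*np.sin(a)
    rows.append([float(round((x-cx)/10,2)),float(round((y-cy)/10,2)),float(round(dz*k/n,2)),0,0,float(dphi*k)])
print(rows,'end',round(x,2),round(y,2),f)
E
python3 arc.py 431.2 -210.3 486.9 -210.3 54.4 180 7 0.05 12
python3 -c "
from h import *
s=get_state();print(s['tcp_pos'],s['wrist_force'],s['joint_pos'])"
```

```text
[[0.17, -0.66, 0.0, 0, 0, 7.0], [0.29, -1.32, 0.01, 0, 0, 14.0], [0.49, -1.95, 0.01, 0, 0, 21.0], [0.77, -2.55, 0.02, 0, 0, 28.0], [1.11, -3.12, 0.02, 0, 0, 35.0], [1.53, -3.64, 0.03, 0, 0, 42.0], [2.0, -4.11, 0.03, 0, 0, 49.0], [2.53, -4.51, 0.03, 0, 0, 56.0], [3.1, -4.85, 0.04, 0, 0, 63.0], [3.71, -5.11, 0.04, 0, 0, 70.0], [4.35, -5.3, 0.05, 0, 0, 77.0], [5.0, -5.41, 0.05, 0, 0, 84.0]] end 481.21 -264.4 264.0
[ 0.43011673 -0.21038828  0.06834901] [-11.01379427  -0.4742632    2.94540054] [-0.62072042  0.24918536 -0.46624128  0.85806392 -0.00325552  2.52063903]
```

```bash
python3 arc.py 431.2 -210.3 486.9 -210.3 55.4 180 7 0.05 12
```

```text
[[0.07, -0.68, 0.0, 0, 0, 7.0], [0.19, -1.34, 0.01, 0, 0, 14.0], [0.4, -1.99, 0.01, 0, 0, 21.0], [0.68, -2.6, 0.02, 0, 0, 28.0], [1.03, -3.18, 0.02, 0, 0, 35.0], [1.45, -3.71, 0.03, 0, 0, 42.0], [1.94, -4.18, 0.03, 0, 0, 49.0], [2.47, -4.59, 0.03, 0, 0, 56.0], [3.05, -4.94, 0.04, 0, 0, 63.0], [3.68, -5.21, 0.04, 0, 0, 70.0], [4.32, -5.4, 0.05, 0, 0, 77.0], [4.99, -5.51, 0.05, 0, 0, 84.0]] end 481.11 -265.4 264.0
```

Emit:
send_rows([
  [[0.07, -0.68, 0, 0, 0, 7], [0.19, -1.34, 0.01, 0, 0, 14], [0.4, -1.99, 0.01, 0, 0, 21], [0.68, -2.6, 0.02, 0, 0, 28], [1.03, -3.18, 0.02, 0, 0, 35], [1.45, -3.71, 0.03, 0, 0, 42], [1.94, -4.18, 0.03, 0, 0, 49], [2.47, -4.59, 0.03, 0, 0, 56], [3.05, -4.94, 0.04, 0, 0, 63], [3.68, -5.21, 0.04, 0, 0, 70], [4.32, -5.4, 0.05, 0, 0, 77], [4.99, -5.51, 0.05, 0, 0, 84]],
])

```text
clock: 9.85
tcp_pos: [0.4823, -0.2666, 0.0697]
orientation: [0.001, 0.741, 0.671, -0.0]
wrist_force: [-0.2, 0.3, 0.1]
finger_gap: -0.0001
```

```bash
python3 ht.py 5; python3 arc.py 481.1 -265.4 486.9 -210.3 55.4 264 7 0.05 12
```

```text
[ 0.4823 -0.2666  0.0697] [-0.19  0.27  0.06] 9.85
wrist head 10167 0.1035
wrist collar 25164 0.0745
wrist bench 39003 -0.0015
wrist dark angles [  0 391 747   0   0   0   0   0   0   0   0   0   0   0   0   0   0   0
   0   0   0   0   0   0]
top head 173 0.106
top collar 628 0.0768
top bench 1938 0.0007
top dark angles [ 8 18 21 10 10 10  7  7  8  6  5  4  2  3  1  2  1  2  3  4  2  3  5  6]
side head 68 0.1058
side collar 202 0.0774
side bench 826 0.0019
[[0.68, -0.03, 0.0, 0, 0, 7.0], [1.35, 0.02, 0.01, 0, 0, 14.0], [2.01, 0.16, 0.01, 0, 0, 21.0], [2.66, 0.37, 0.02, 0, 0, 28.0], [3.27, 0.66, 0.02, 0, 0, 35.0], [3.84, 1.03, 0.03, 0, 0, 42.0], [4.36, 1.46, 0.03, 0, 0, 49.0], [4.82, 1.95, 0.03, 0, 0, 56.0], [5.23, 2.49, 0.04, 0, 0, 63.0], [5.56, 3.08, 0.04, 0, 0, 70.0], [5.82, 3.71, 0.05, 0, 0, 77.0], [6.0, 4.36, 0.05, 0, 0, 84.0]] end 541.09 -221.82 348.0
```

View pics/w5.png

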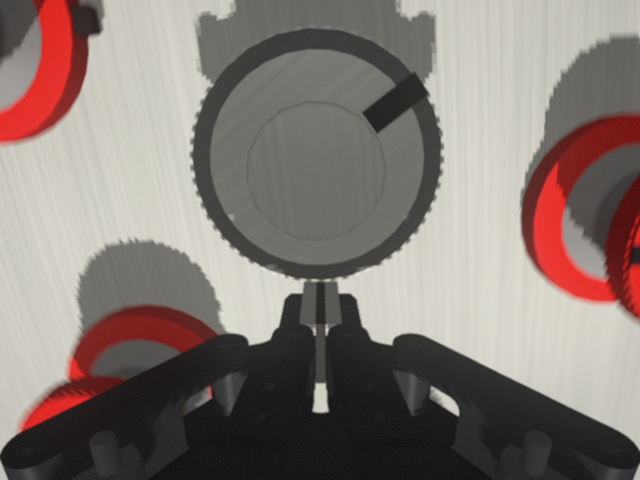

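The slot is at about 32°, 212° in total, with no slip. The contact went light at the end of the sweep, so I'll press about 1 mm deeper.

```bash
python3 arc.py 481.1 -265.4 486.9 -210 54.3 264 7 0.05 12
```

```text
[[0.67, 0.11, 0.0, 0, 0, 7.0], [1.34, 0.16, 0.01, 0, 0, 14.0], [1.99, 0.3, 0.01, 0, 0, 21.0], [2.61, 0.51, 0.02, 0, 0, 28.0], [3.21, 0.79, 0.02, 0, 0, 35.0], [3.77, 1.15, 0.03, 0, 0, 42.0], [4.28, 1.57, 0.03, 0, 0, 49.0], [4.74, 2.05, 0.03, 0, 0, 56.0], [5.13, 2.58, 0.04, 0, 0, 63.0], [5.46, 3.16, 0.04, 0, 0, 70.0], [5.71, 3.77, 0.05, 0, 0, 77.0], [5.89, 4.41, 0.05, 0, 0, 84.0]] end 540.01 -221.29 348.0
```

Emit:
send_rows([
  [[0.67, 0.11, 0, 0, 0, 7], [1.34, 0.16, 0.01, 0, 0, 14], [1.99, 0.3, 0.01, 0, 0, 21], [2.61, 0.51, 0.02, 0, 0, 28], [3.21, 0.79, 0.02, 0, 0, 35], [3.77, 1.15, 0.03, 0, 0, 42], [4.28, 1.57, 0.03, 0, 0, 49], [4.74, 2.05, 0.03, 0, 0, 56], [5.13, 2.58, 0.04, 0, 0, 63], [5.46, 3.16, 0.04, 0, 0, 70], [5.71, 3.77, 0.05, 0, 0, 77], [5.89, 4.41, 0.05, 0, 0, 84]],
])

```text
clock: 11.2
tcp_pos: [0.5421, -0.2224, 0.0704]
orientation: [0.002, 0.103, 0.995, -0.001]
wrist_force: [2.9, -3.3, 0.1]
finger_gap: -0.0001
```

```bash
python3 ht.py 6; python3 arc.py 540 -221.3 486.9 -210 54.3 348 7 0.05 12
```

```text
[ 0.5421 -0.2224  0.0704] [ 2.95 -3.26  0.07] 11.2
wrist head 10082 0.1035
wrist collar 25338 0.0752
wrist bench 38105 -0.0015
wrist dark angles [   1    0    0    0    3   53  141 1003    0    0    0    0    0    0
    0    0    0    0    0    0    0    0    0    0]
top collar 22 0.0751
top bench 792 0.0005
top dark angles [0 0 0 0 0 0 0 0 0 0 0 0 0 0 0 0 0 0 0 0 0 0 0 0]
side head 73 0.106
side collar 199 0.0781
side bench 829 0.0018
[[0.1, 0.66, 0.0, 0, 0, 7.0], [0.12, 1.32, 0.01, 0, 0, 14.0], [0.05, 1.98, 0.01, 0, 0, 21.0], [-0.09, 2.63, 0.02, 0, 0, 28.0], [-0.31, 3.25, 0.02, 0, 0, 35.0], [-0.61, 3.85, 0.03, 0, 0, 42.0], [-0.97, 4.4, 0.03, 0, 0, 49.0], [-1.4, 4.9, 0.03, 0, 0, 56.0], [-1.89, 5.35, 0.04, 0, 0, 63.0], [-2.43, 5.73, 0.04, 0, 0, 70.0], [-3.02, 6.05, 0.05, 0, 0, 77.0], [-3.63, 6.29, 0.05, 0, 0, 84.0]] end 503.68 -158.36 432.0
```

View pics/w6.png

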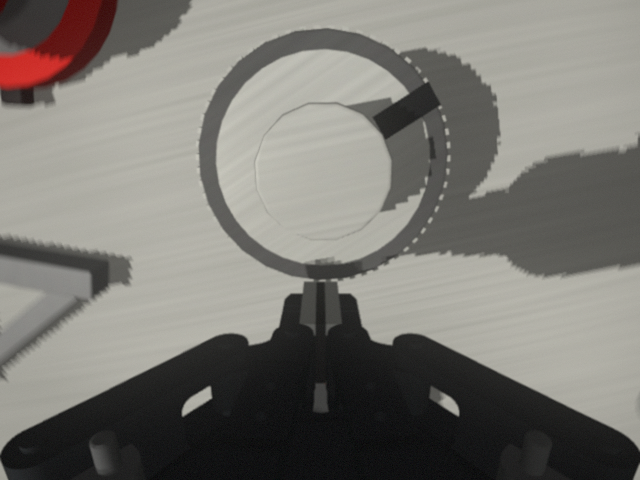

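The slot is at about 112°, 292° in total. The grip holds, so I'll continue.

Emit:
send_rows([
  [[0.05, 0.66, 0, 0, 0, 7], [0.07, 1.32, 0.01, 0, 0, 14], [0, 1.98, 0.01, 0, 0, 21], [-0.14, 2.61, 0.02, 0, 0, 28], [-0.36, 3.22, 0.02, 0, 0, 35], [-0.65, 3.81, 0.03, 0, 0, 42], [-1, 4.36, 0.03, 0, 0, 49], [-1.43, 4.86, 0.03, 0, 0, 56], [-1.91, 5.3, 0.04, 0, 0, 63], [-2.45, 5.68, 0.04, 0, 0, 70], [-3.03, 6, 0.05, 0, 0, 77], [-3.64, 6.24, 0.05, 0, 0, 84]],
])

```text
clock: 12.55
tcp_pos: [0.5051, -0.1563, 0.0705]
orientation: [0.003, -0.589, 0.808, 0.001]
wrist_force: [4.1, 9.0, 5.0]
finger_gap: 0.0004
```

```bash
python3 ht.py 7; python3 arc.py 503.6 -158.9 486.9 -210 54.0 432 7 0.05 7; python3 -c "
from h import *
print(get_state()['joint_pos'])"
```

```text
[ 0.5051 -0.1563  0.0705] [4.09 8.96 4.95] 12.55
wrist head 10010 0.1035
wrist collar 25422 0.0759
wrist bench 38038 -0.0015
wrist dark angles [  0   0   0   0   0  27   3   0   0   0   0   0 602 511   0   0   0   0
   0   0   0   0   0   0]
top bench 623 0.0008
top dark angles [0 0 0 0 0 0 0 0 0 0 0 0 0 0 0 0 0 0 0 0 0 0 0 0]
side head 29 0.095
side collar 119 0.0787
side bench 818 0.0017
[[-0.64, 0.19, 0.01, 0, 0, 7.0], [-1.29, 0.28, 0.01, 0, 0, 14.0], [-1.95, 0.28, 0.02, 0, 0, 21.0], [-2.61, 0.21, 0.03, 0, 0, 28.0], [-3.25, 0.05, 0.04, 0, 0, 35.0], [-3.87, -0.18, 0.04, 0, 0, 42.0], [-4.45, -0.48, 0.05, 0, 0, 49.0]] end 459.09 -163.71 481.0
[-0.45589376  0.3284935  -0.34790131  0.89517231  0.00604272 -1.7107482 ]
```

View pics/w7.png

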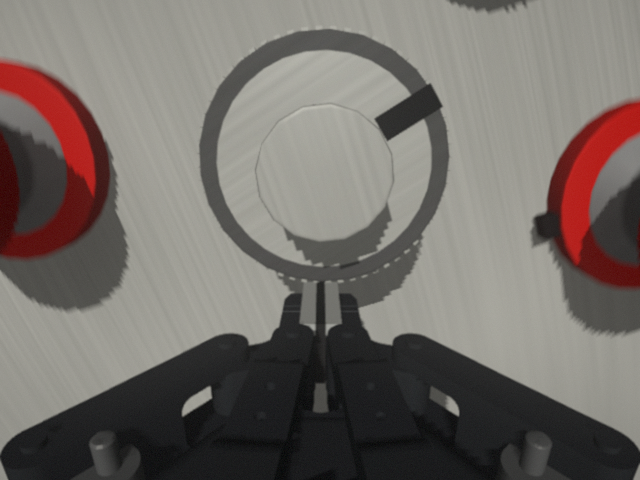

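The slot is at about 195°, 375° in total, and the force is about 10 N. I'll do eight more rows, then back off radially and lift.

```bash
python3 arc.py 503.6 -158.9 486.9 -210 54.3 432 7 0.05 8;  python3 -c "
import numpy as np
a=np.radians(488);
for r in (60,75): print((486.9+r*np.cos(a)-503.6)/10,(-210+r*np.sin(a)+158.9)/10)"
```

```text
[[-0.63, 0.22, 0.01, 0, 0, 7.0], [-1.29, 0.31, 0.01, 0, 0, 14.0], [-1.95, 0.31, 0.02, 0, 0, 21.0], [-2.61, 0.24, 0.03, 0, 0, 28.0], [-3.26, 0.08, 0.03, 0, 0, 35.0], [-3.88, -0.15, 0.04, 0, 0, 42.0], [-4.47, -0.46, 0.04, 0, 0, 49.0], [-5.01, -0.83, 0.05, 0, 0, 56.0]] end 453.47 -167.21 488.0
-5.363968851953951 -0.3819354783596651
-6.287461064942437 0.8000806520504199
```

Emit:
send_rows([
  [[-0.63, 0.22, 0.01, 0, 0, 7], [-1.29, 0.31, 0.01, 0, 0, 14], [-1.95, 0.31, 0.02, 0, 0, 21], [-2.61, 0.24, 0.03, 0, 0, 28], [-3.26, 0.08, 0.03, 0, 0, 35], [-3.88, -0.15, 0.04, 0, 0, 42], [-4.47, -0.46, 0.04, 0, 0, 49], [-5.01, -0.83, 0.05, 0, 0, 56], [-5.4, -0.35, 0.05, 0, 0, 56], [-6.3, 0.8, 0.5, 0, 0, 56], [-6.3, 0.8, 3, 0, 0, 56], [-6.3, 0.8, 6, 0, 0, 56]],
])

```text
clock: 13.9
tcp_pos: [0.4384, -0.149, 0.1291]
orientation: [0.0, 0.898, -0.44, -0.002]
wrist_force: [0.5, -0.9, -0.2]
finger_gap: 0.0001
```

```bash
python3 ht.py 8; python3 -c "
from h import *
print(get_state()['joint_pos'])"
```

```text
[ 0.4384 -0.149   0.1291] [ 0.5  -0.93 -0.18] 13.9
wrist head 4740 0.1035
wrist collar 13842 0.0763
wrist bench 27526 -0.0015
wrist dark angles [0 0 0 0 0 0 0 0 0 0 0 0 0 0 0 0 0 0 0 0 0 0 0 0]
top bench 1317 0.0008
top dark angles [0 0 0 0 0 0 0 0 0 0 0 0 0 0 0 0 0 0 0 0 0 0 0 0]
side head 77 0.1056
side collar 194 0.0792
side bench 828 0.0018
[-5.01333854e-01  1.59995448e-01 -4.06592436e-01  1.00025946e+00
 -2.16800885e-04 -2.73281298e+00]
```

View pics/w8.png

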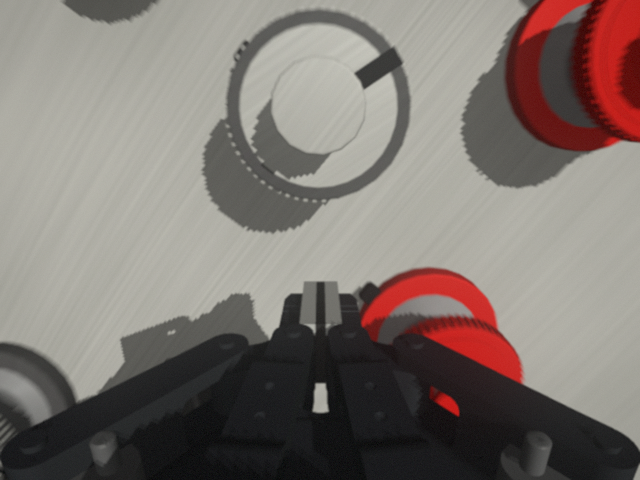

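The slot is at about 250°, roughly 430° in total. I'll unwind the wrist by 308° at height and return to the robot side.

Emit:
send_rows([
  [[-0.2, -0.5, 0.5, 0, 0, -8.5], [-0.4, -1, 1, 0, 0, -17], [-0.6, -1.5, 1, 0, 0, -25.5], [-0.8, -2, 1, 0, 0, -34], [-1, -2.5, 1, 0, 0, -42.5], [-1.2, -3, 1, 0, 0, -51], [-1.4, -3.5, 1, 0, 0, -59.5], [-1.6, -4, 1, 0, 0, -68], [-1.8, -4.5, 1, 0, 0, -76.5], [-2, -5, 1, 0, 0, -85], [-2.2, -5.5, 1, 0, 0, -93.5], [-2.3, -5.94, 1, 0, 0, -102]],
])

```text
clock: 15.25
tcp_pos: [0.4165, -0.2094, 0.1383]
orientation: [-0.001, -0.221, 0.975, 0.001]
wrist_force: [-0.5, 0.1, 0.2]
finger_gap: -0.0001
```

Emit:
send_rows([
  [[0, 0, 0, 0, 0, -8.5], [0, 0, 0, 0, 0, -17], [0, 0, 0, 0, 0, -25.5], [0, 0, 0, 0, 0, -34], [0, 0, 0, 0, 0, -42.5], [0, 0, 0, 0, 0, -51], [0, 0, 0, 0, 0, -59.5], [0, 0, 0, 0, 0, -68], [0, 0, 0, 0, 0, -76.5], [0, 0, 0, 0, 0, -85], [0, 0, 0, 0, 0, -93.5], [0, 0, 0, 0, 0, -102]],
])

```text
clock: 16.45
tcp_pos: [0.4167, -0.2092, 0.1383]
orientation: [-0.001, 0.619, 0.785, -0.0]
wrist_force: [-0.1, -0.7, -0.2]
finger_gap: -0.0001
```

Emit:
send_rows([
  [[0, 0, 0, 0, 0, -8.5], [0, 0, 0, 0, 0, -17], [0, 0, 0, 0, 0, -25.5], [0, 0, 0, 0, 0, -34], [0, 0, 0, 0, 0, -42.5], [0, 0, 0, 0, 0, -51], [0, 0, 0, 0, 0, -59.5], [0, 0, 0, 0, 0, -68], [0, 0, -1, 0, 0, -76.5], [0, 0, -3, 0, 0, -85], [0, 0, -5, 0, 0, -93.5], [0, 0, -6, 0, 0, -102]],
])

```text
clock: 17.65
tcp_pos: [0.4158, -0.2086, 0.0769]
orientation: [-0.001, 1.0, 0.013, -0.002]
wrist_force: [-0.6, 0.2, -0.0]
finger_gap: 0.0001
```

```bash
python3 ht.py 9; python3 -c "
from h import *
print(get_state()['joint_pos'],get_state()['orientation'])"
```

```text
[ 0.4158 -0.2086  0.0769] [-0.61  0.19 -0.01] 17.65
wrist head 9741 0.1035
wrist collar 24464 0.0764
wrist bench 36321 -0.0015
wrist dark angles [0 0 0 0 0 0 0 0 0 0 0 0 0 0 0 0 0 0 0 0 0 0 0 0]
top head 171 0.1057
top collar 472 0.0787
top bench 1801 0.0007
top dark angles [0 0 0 0 0 0 0 0 0 0 0 0 0 0 0 0 0 0 0 0 0 0 0 0]
side head 77 0.1057
side collar 209 0.0792
side bench 835 0.0018
[-6.37787851e-01  2.15900813e-01 -4.82715511e-01  8.75571313e-01
 -1.52818251e-04  2.46692865e+00] [-9.74032630e-04  9.99828581e-01  1.84371341e-02 -1.39008770e-03]
```

View pics/w9.png

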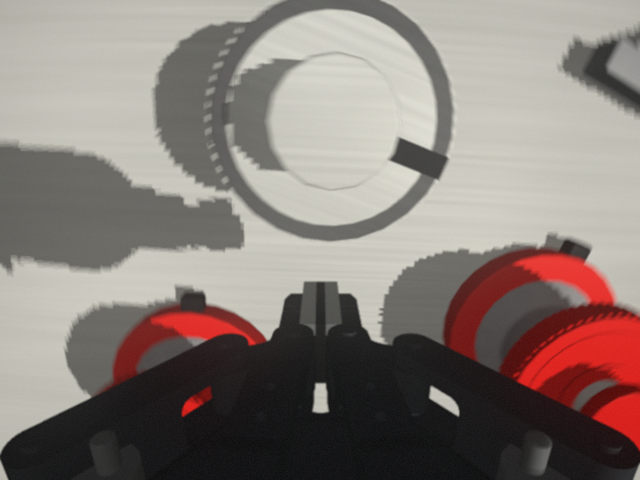

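The slot is now at about 246°, so 426° in total. The collar top at about 0.078 agrees with 1.2 turns. About 294° remain. I'll go back into contact.

Emit:
send_rows([
  [[0, 0, -0.9, 0, 0, -2], [0, 0, -0.9, 0, 0, -2], [0.8, 0, -0.9, 0, 0, -2], [1.2, 0, -0.9, 0, 0, -2], [1.4, 0, -0.9, 0, 0, -2]],
])

```text
clock: 18.3
tcp_pos: [0.4301, -0.2102, 0.0706]
orientation: [0.0, 1.0, 0.001, -0.002]
wrist_force: [-10.4, -0.6, 5.3]
finger_gap: -0.0001
```

```bash
python3 arc.py 431.6 -210.3 486.9 -210 54.6 180 7 0.05 12
```

```text
[[0.11, -0.64, 0.0, 0, 0, 7.0], [0.23, -1.29, 0.01, 0, 0, 14.0], [0.43, -1.93, 0.01, 0, 0, 21.0], [0.71, -2.53, 0.02, 0, 0, 28.0], [1.06, -3.1, 0.02, 0, 0, 35.0], [1.47, -3.62, 0.03, 0, 0, 42.0], [1.95, -4.09, 0.03, 0, 0, 49.0], [2.48, -4.5, 0.03, 0, 0, 56.0], [3.05, -4.83, 0.04, 0, 0, 63.0], [3.66, -5.1, 0.04, 0, 0, 70.0], [4.3, -5.29, 0.05, 0, 0, 77.0], [4.96, -5.4, 0.05, 0, 0, 84.0]] end 481.19 -264.3 264.0
```

Emit:
send_rows([
  [[0.11, -0.64, 0, 0, 0, 7], [0.23, -1.29, 0.01, 0, 0, 14], [0.43, -1.93, 0.01, 0, 0, 21], [0.71, -2.53, 0.02, 0, 0, 28], [1.06, -3.1, 0.02, 0, 0, 35], [1.47, -3.62, 0.03, 0, 0, 42], [1.95, -4.09, 0.03, 0, 0, 49], [2.48, -4.5, 0.03, 0, 0, 56], [3.05, -4.83, 0.04, 0, 0, 63], [3.66, -5.1, 0.04, 0, 0, 70], [4.3, -5.29, 0.05, 0, 0, 77], [4.96, -5.4, 0.05, 0, 0, 84]],
])

```text
clock: 19.5
tcp_pos: [0.4817, -0.2663, 0.0717]
orientation: [0.001, 0.741, 0.671, -0.001]
wrist_force: [-2.2, -4.9, 0.7]
finger_gap: 0.0002
```

```bash
python3 ht.py 10; python3 arc.py 481.2 -264.3 486.9 -210 54 264 7 0.05 12
```

```text
[ 0.4817 -0.2663  0.0717] [-2.18 -4.93  0.66] 19.5
wrist head 9800 0.1035
wrist collar 25370 0.0771
wrist bench 37866 -0.0015
wrist dark angles [  0   0   0   0   0   0   0   0   0   0   0   0   0   0   0   0   0   0
   0   0   0 135 825   0]
top head 171 0.1058
top collar 634 0.0793
top bench 1909 0.0007
top dark angles [ 8  9 10  9 10 10  8  9  6  6  5  3  1  4  3  1  3  0  2  5  2 11 20  8]
side head 73 0.1061
side collar 199 0.0799
side bench 836 0.0017
[[0.66, 0.03, 0.0, 0, 0, 7.0], [1.32, 0.08, 0.01, 0, 0, 14.0], [1.97, 0.21, 0.01, 0, 0, 21.0], [2.59, 0.42, 0.02, 0, 0, 28.0], [3.19, 0.71, 0.02, 0, 0, 35.0], [3.74, 1.06, 0.03, 0, 0, 42.0], [4.25, 1.48, 0.03, 0, 0, 49.0], [4.71, 1.96, 0.03, 0, 0, 56.0], [5.1, 2.49, 0.04, 0, 0, 63.0], [5.42, 3.06, 0.04, 0, 0, 70.0], [5.68, 3.67, 0.05, 0, 0, 77.0], [5.85, 4.31, 0.05, 0, 0, 84.0]] end 539.72 -221.23 348.0
```

View pics/w10.png

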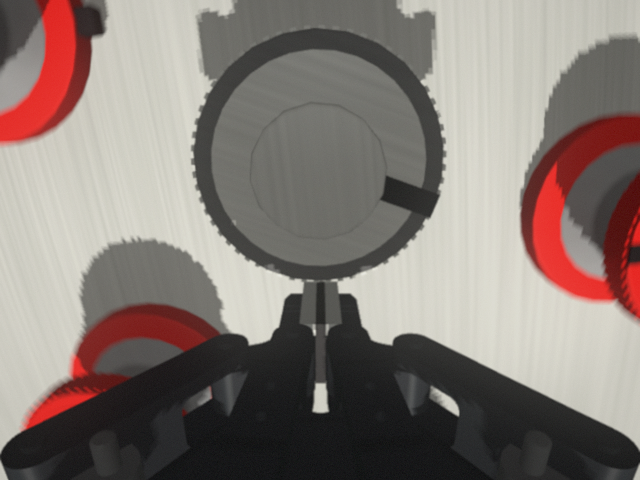

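The slot is at about 335°, roughly 512° in total. I'll continue.

Emit:
send_rows([
  [[0.66, 0.03, 0, 0, 0, 7], [1.32, 0.08, 0.01, 0, 0, 14], [1.97, 0.21, 0.01, 0, 0, 21], [2.59, 0.42, 0.02, 0, 0, 28], [3.19, 0.71, 0.02, 0, 0, 35], [3.74, 1.06, 0.03, 0, 0, 42], [4.25, 1.48, 0.03, 0, 0, 49], [4.71, 1.96, 0.03, 0, 0, 56], [5.1, 2.49, 0.04, 0, 0, 63], [5.42, 3.06, 0.04, 0, 0, 70], [5.68, 3.67, 0.05, 0, 0, 77], [5.85, 4.31, 0.05, 0, 0, 84]],
])

```text
clock: 20.85
tcp_pos: [0.5421, -0.222, 0.0725]
orientation: [0.002, 0.103, 0.995, -0.001]
wrist_force: [3.7, -2.4, -0.2]
finger_gap: 0.0001
```

Emit:
send_rows([
  [[0.05, 0.66, 0, 0, 0, 7], [0.07, 1.32, 0.01, 0, 0, 14], [0, 1.98, 0.01, 0, 0, 21], [-0.14, 2.61, 0.02, 0, 0, 28], [-0.36, 3.22, 0.02, 0, 0, 35], [-0.65, 3.81, 0.03, 0, 0, 42], [-1, 4.36, 0.03, 0, 0, 49], [-1.43, 4.86, 0.03, 0, 0, 56], [-1.91, 5.3, 0.04, 0, 0, 63], [-2.45, 5.68, 0.04, 0, 0, 70], [-3.03, 6, 0.05, 0, 0, 77], [-3.64, 6.24, 0.05, 0, 0, 84]],
])

```text
clock: 22.05
tcp_pos: [0.5054, -0.1563, 0.0729]
orientation: [0.003, -0.59, 0.807, 0.0]
wrist_force: [5.2, 6.8, 2.2]
finger_gap: 0.0002
```

```bash
python3 ht.py 11
```

```text
[ 0.5054 -0.1563  0.0729] [5.2  6.78 2.22] 22.05
wrist head 9635 0.1035
wrist collar 25482 0.0785
wrist bench 36999 -0.0015
wrist dark angles [  0   0   0   0   0   0   0   0 137 796   0   0   0   0   0   0   0   0
   0   0   0   0   0   0]
top bench 613 0.0008
top dark angles [0 0 0 0 0 0 0 0 0 0 0 0 0 0 0 0 0 0 0 0 0 0 0 0]
side head 29 0.0936
side collar 121 0.0813
side bench 823 0.0016
```

View pics/w11.png

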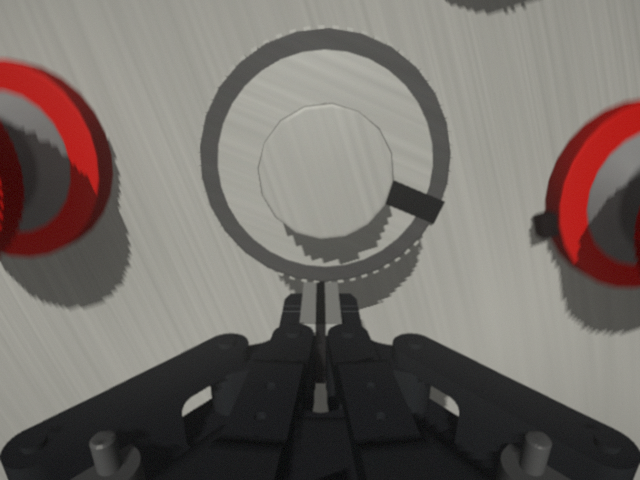

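The slot is at about 140°, 680° in total. I'll do six more rows (42°), then back off and lift.

Emit:
send_rows([
  [[-0.63, 0.22, 0.01, 0, 0, 7], [-1.29, 0.31, 0.01, 0, 0, 14], [-1.95, 0.31, 0.02, 0, 0, 21], [-2.61, 0.24, 0.03, 0, 0, 28], [-3.26, 0.08, 0.03, 0, 0, 35], [-3.88, -0.15, 0.04, 0, 0, 42], [-4.2, 0.5, 0.04, 0, 0, 42], [-4.7, 1.5, 0.5, 0, 0, 42], [-4.7, 1.5, 3, 0, 0, 42], [-4.7, 1.5, 6, 0, 0, 42], [-4.7, 1.5, 7, 0, 0, 42]],
])

```text
clock: 23.3
tcp_pos: [0.4579, -0.1437, 0.1449]
orientation: [-0.0, 0.838, -0.545, 0.002]
wrist_force: [1.9, -0.8, -0.0]
finger_gap: -0.0
```

```bash
python3 ht.py 12
```

```text
[ 0.4579 -0.1437  0.1449] [ 1.87 -0.79 -0.02] 23.3
wrist head 3844 0.1035
wrist collar 11803 0.0788
wrist bench 27380 -0.0015
wrist dark angles [  0   0   0   0   0   0   0   0   0   0   0  72 233   0   0   0   0   0
   0   0   0   0   0   0]
top bench 549 0.0005
top dark angles [0 0 0 0 0 0 0 0 0 0 0 0 0 0 0 0 0 0 0 0 0 0 0 0]
side head 67 0.1044
side collar 215 0.0816
side bench 845 0.0017
```

View pics/w12.png

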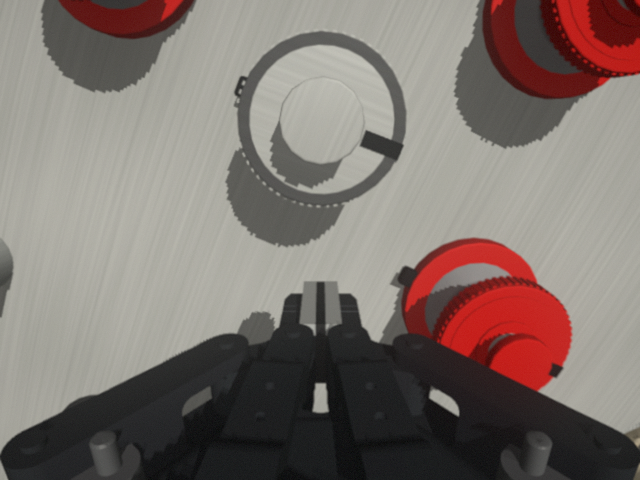

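The slot is at about 182°, 722° in total, with the collar top at 0.080 and the head still up at 0.105. Step 1 is done. Next I'll centre above the head and press.

Emit:
send_rows([
  [[1, -2.2, 0, 0, 0, 0], [2, -4.4, 0, 0, 0, 0], [3, -6.4, 0, 0, 0, 0], [3.05, -6.65, 0, 0, 0, 0], [3.05, -6.65, -1, 0, 0, 0], [3.05, -6.65, -2, 0, 0, 0], [3.05, -6.65, -2.7, 0, 0, 0], [3.05, -6.65, -3, 0, 0, 0], [3.05, -6.65, -3, 0, 0, 0]],
])

```text
clock: 24.35
tcp_pos: [0.486, -0.2092, 0.1112]
orientation: [0.0, 0.839, -0.544, -0.001]
wrist_force: [0.9, 0.9, 0.2]
finger_gap: -0.0004
```

Emit:
send_rows([
  [[0.05, -0.1, -0.3, 0, 0, 0], [0.05, -0.1, -0.6, 0, 0, 0], [0.05, -0.1, -0.8, 0, 0, 0], [0.05, -0.1, -1, 0, 0, 0], [0.05, -0.1, -1.2, 0, 0, 0], [0.05, -0.1, -1.4, 0, 0, 0], [0.05, -0.1, -1.6, 0, 0, 0], [0.05, -0.1, -1.8, 0, 0, 0], [0.05, -0.1, -1.8, 0, 0, 0]],
])

```text
clock: 25.25
tcp_pos: [0.4874, -0.2105, 0.1041]
orientation: [-0.0, 0.839, -0.544, 0.003]
wrist_force: [-24.2, 16.4, 74.6]
finger_gap: 0.0002
```

It read 75 N with no travel, which is wrong. I'll back off at once and look.

Emit:
send_rows([
  [[0, 0, 1, 0, 0, 0], [0, 0, 2, 0, 0, 0], [0, 0, 4.5, 0, 0, 0], [-2, 4.5, 4.5, 0, 0, 0], [-3, 6.6, 4.5, 0, 0, 0], [-3, 6.6, 4.5, 0, 0, 0]],
])

```text
clock: 25.85
tcp_pos: [0.4555, -0.1426, 0.1383]
orientation: [-0.0, 0.839, -0.543, -0.001]
wrist_force: [-0.0, 0.5, -0.2]
finger_gap: 0.0
```

```bash
python3 ht.py 13; python3 - <<'E'
from h import *
p=read_camera('side'); a=p['img'][160:260,290:400]; save(dict(img=cv2.resize(a,None,fx=6,fy=6,interpolation=cv2.INTER_CUBIC)),'s13')
E
```

```text
[ 0.4555 -0.1426  0.1383] [-0.04  0.5  -0.24] 25.85
wrist head 3730 0.093
wrist collar 12712 0.0788
wrist bench 27477 -0.0015
wrist dark angles [  0   0   0   0   0   0   0   0   0   0   0  56 287   0   0   0   0   0
   0   0   0   0   0   0]
top bench 552 0.0007
top dark angles [0 0 0 0 0 0 0 0 0 0 0 0 0 0 0 0 0 0 0 0 0 0 0 0]
side head 50 0.0964
side collar 209 0.0813
side bench 843 0.0017
```

View pics/w13.png

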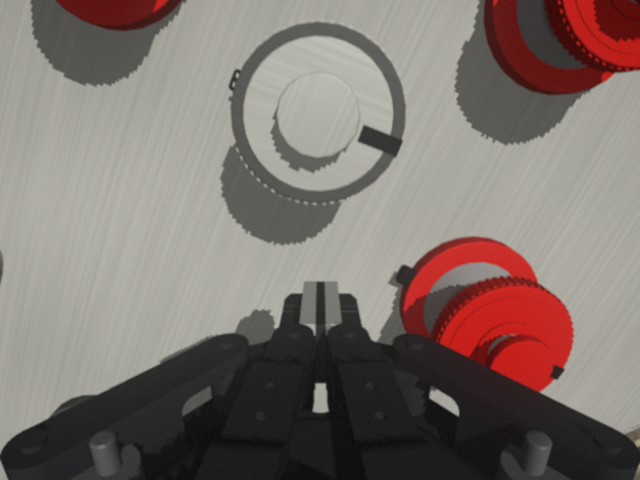

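View pics/s13.png

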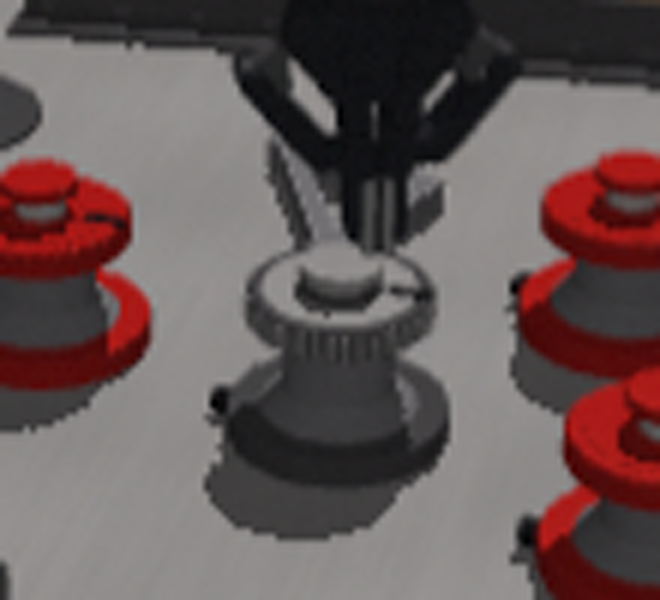

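The head is in fact home: 0.093 + 0.0015 bench offset = 0.0945. The slot is still at about 182°, so the 75 N was the firm stop. I'll rise clear and check once more.

Emit:
send_rows([
  [[0, 0, 3, 0, 0, 0], [0, 0, 6, 0, 0, 0], [-1, 0, 9, 0, 0, 0], [-3, 2, 11, 0, 0, 0], [-5, 4, 12, 0, 0, 0], [-6, 6, 12, 0, 0, 0], [-6, 6, 12, 0, 0, 0], [-6, 6, 12, 0, 0, 0]],
])

```text
clock: 26.85
tcp_pos: [0.3981, -0.086, 0.259]
orientation: [0.0, 0.839, -0.545, 0.001]
wrist_force: [0.7, -0.5, 0.6]
finger_gap: -0.0002
```

```bash
python3 ht.py 14; python3 - <<'E'
from h import *
p=read_camera('top'); save(p,'t14')
for th in ['veeprop','tube','can','hammer','square']:
    print(th,[(round(d['conf'],2),np.round(d['box']).tolist()) for d in find_in(p,th)])
E
```

```text
[ 0.3981 -0.086   0.259 ] [ 0.72 -0.53  0.61] 26.85
wrist head 1438 0.0929
wrist collar 3592 0.0788
wrist bench 10875 -0.0016
wrist dark angles [  0   0   0   0   0   0   0   0   0   0   0  35 130   0   0   0   0   0
   0   0   0   0   0   0]
top head 164 0.0958
top collar 605 0.0809
top bench 1796 0.0008
top dark angles [ 0  0  0  0  0  0  0  0  0  0  0  0 11  0  0  0  0  0  0  0  0  0  0  0]
side head 51 0.0958
side collar 202 0.0816
side bench 846 0.0018
veeprop [(0.69, [252.0, 210.0, 47.0, 50.0])]
tube [(0.62, [300.0, 262.0, 24.0, 28.0])]
can [(0.59, [312.0, 144.0, 21.0, 32.0])]
hammer [(0.55, [125.0, 213.0, 41.0, 114.0]), (0.23, [405.0, 242.0, 44.0, 41.0])]
square [(0.58, [494.0, 225.0, 59.0, 39.0])]
```

View pics/t14.png

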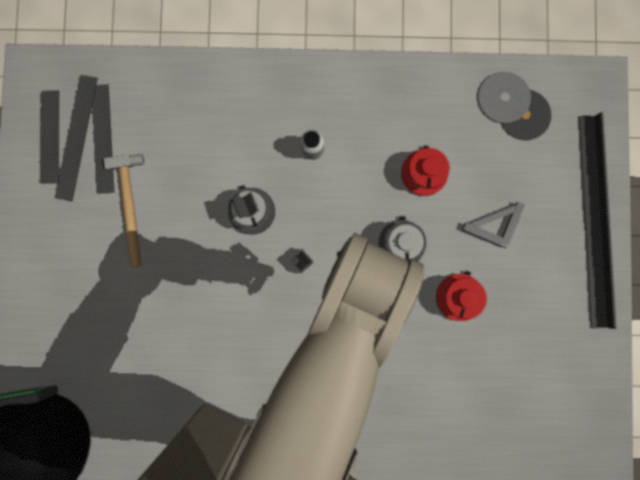

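View pics/w14.png

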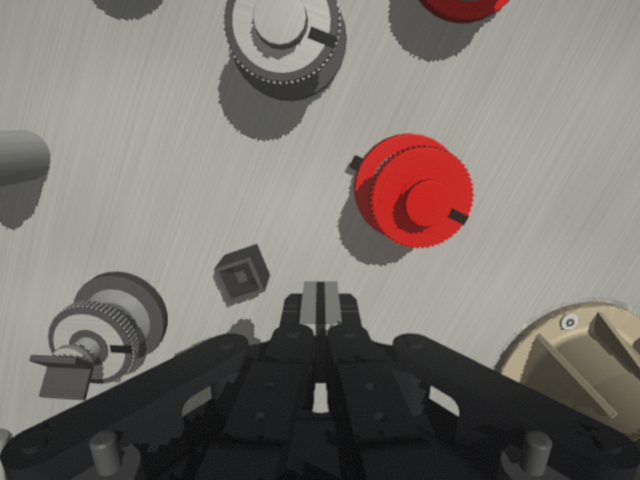

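The head is home, the slot is back at about 180°, the bystanders are where they were, and the arm is clear.

```bash
python3 -c "
from workcell import *
print(get_state()['qvel'].round(3)); print(hand_in())"
```

```text
[ 0.002 -0.005  0.    -0.    -0.001  0.001]
the job is handed in; nothing more can be done
None
```

I loosened the grey flat-headed prop's collar two full turns with the shut fingertips, then pressed its head down to the stop and handed the job in. No verdict was reported.

**Last checks:**
- **Collar:** the counted slot travel is about 722° (12.6 rad), and the slot is back near 180°. The collar top is about 80 mm above the bench, as it should be at two turns.
- **Head:** it stayed at about 105 mm until the collar was two turns loose, and is now about 94.5 mm above the bench, fully home.
- **Bystanders:** the vee-headed prop, tube, can, hammer and square are within 2 pixels of where they started in the top picture. I did not measure the vee prop's collar or head height separately.
- **Finish:** the arm is clear of everything at z ≈ 0.26 m and at rest.

**What did not go as planned:**
- **First orbit:** with the wrist at a fixed angle it read about 6 N upward, probably the finger linkage brushing the head. The head had not moved. I switched to turning the wrist with the collar.
- **The press:** it ran hard into the stop, reading about 75 N vertically (about 80 N in total). That is under the 120 N limit but well over the 6 to 8 N needed. The fingertip position read about 104 mm at that moment, which disagrees with the head height seen afterwards. I did not find out why.

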